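# Uncouple the silencer from the bench air coupling

## Task

Take the plug-in silencer out of the sprung-sleeve quick coupling on the bench's air manifold: push the sleeve down by its ring, gently and by feel, until it lets go of the nipple, draw the silencer straight out without tugging while it is still locked, and see the sleeve snap back up. Then park the silencer upright in the hole of the square holder, set down gently with its collar fully home on the holder, and let go. Leave the other things on the bench where they are.

Things in the scene. Friction and masses are not known exactly. Their poses are not given: they have to be found in the camera images.
- manifold: Aluminium air manifold fixed to the bench, 135 x 56 x 40 mm high. Origin on the bench, right under the coupling's vertical axis; z up; the block reaches 105 mm to +x, 30 mm to -x, 28 mm either side in y. 78 mm along +x is a black knob 32 mm across, top at 64 mm (unused). The coupling's fixed steel tube, 26 mm outside, 18 mm bore, ends 78 mm over the bench.
- sleeve (a joint): Sleeve travel in m, 0 up (locked) to 0.010 down on a rigid stop. The steel sleeve (31 mm wide, top at 77 mm) is round the tube; push it by its ring, 50 mm wide, 6 mm thick, clamped at an unmeasured height: top 69 to 76 mm over the bench. Spring 3 to 10.5 N. Freed at 0.0085-0.0095, the silencer pops up 6 mm; the sleeve then stays down till the nipple is 17 mm or more out. Push under 30 N.
- silencer_center (a point): Centre of the loose silencer's grip (0.12 kg), z up. Grip: brass cylinder 22 mm across, from 15 mm below to 17 mm above this point. Collar 28 mm across, underside 19 mm below; then the steel nipple, 16 mm across, grooved, tip 50 mm below. Plugged in: 98 mm over the bench, tip 30 mm deep in the tube. Drag when freed up to 12 N; load against the manifold stays under 35 N.
- holder: Grey plastic holder fixed to the bench, a block 75 x 75 mm, 45 mm high, with one vertical round hole in the middle of its top. Origin at the centre of its underside.
- holder_hole0 (a point): Centre of the mouth of the holder's hole, in its top face 45 mm over the bench. The hole is 20 mm across and 38 mm deep, with a 2 mm chamfer. Parked, the silencer's collar rests on the top face, so that the silencer's centre is 19 mm above this point. Keep the load between silencer and holder under 25 N.
- breadboard: White solderless breadboard 55 x 165 x 9 mm with some chips, loose; a bystander. Origin at the centre of its underside.
- parts_box: Grey open parts box with compartments, 120 x 100 x 30 mm, loose; a bystander. Origin at the centre of its underside.
- flux_jar: Jar with a black lid, 52 mm across, 60 mm high, loose; a bystander. Origin at the centre of its underside.
- screwdriver: Screwdriver 180 mm long lying on the bench, loose; a bystander.
Things that resemble listed ones, but are neither listed nor needed, are in the scene too. What is shaped like the holder but orange or purple is not meant.

How it is judged:
On the way, in this order (a step that is already met when the one before it is completed fails the run):
1. the sleeve is pushed down far enough to free the nipple (8 mm or more) (value of joint sleeve above 0.008 m), for 0.05 s.
2. the silencer is drawn out of the coupling and the sleeve has snapped back up (z of silencer_center in the frame of manifold above 0.128 m and value of joint sleeve below 0.0015 m), for 0.1 s.
At the end, for the whole second after the job is handed in: The silencer stands released and at rest in the holder's hole, upright within 0.12 rad, its centre within 6 mm of the hole's axis and 15 to 22 mm above the hole's mouth (collar home on the top face), and the sleeve is back up (within 1.5 mm) (horizontal distance between silencer_center and holder_hole0 below 0.006 m and z of silencer_center in the frame of holder_hole0 between 0.015 and 0.022 m and angle between silencer_center's own z axis and vertical below 0.12 rad and linear speed of silencer below 0.02 m/s and value of joint sleeve below 0.0015 m); the robot touches nothing.
It fails at once if the sleeve or coupling is pushed or squeezed with more than 30 N (contact force between the fingers and manifold above 30 N).
It fails at once if the silencer is tugged or jammed in the coupling with more than 35 N (contact force between silencer and manifold above 35 N).
It fails at once if the silencer is dropped on or forced against the holder with more than 25 N (contact force between silencer and holder above 25 N).
It fails at once if a bystander is moved by more than 20 mm (distance of any of breadboard, parts_box, flux_jar, screwdriver from where it was at the start of the episode above 0.02 m).
It also fails if it takes over 59 s, if anything falls off the work surface, if the arm or the gripper's body presses on something with over 40 N, if the wrist force passes 120 N, or if a joint passes its speed limit or range.

## Robot

A 6-joint arm with a two-finger parallel gripper is mounted at the origin on the work surface. World frame = base frame: x ahead of the robot, y to its left, z up, the work surface at z = 0. Lengths are in m, angles in rad, forces in N, time in s.
With the tool pointing down it reaches from about 0.25 to 0.775 m from the base axis. Payload 4 kg.
Tool frame: the origin (TCP) lies at the very end of the fingers, on their centre line; the grasp point (between the pads) lies 19 mm behind it; z points along the fingers, x is the direction in which the jaws open and shut, and the axes are right-handed (so a half turn about z gives the same grasp; the last joint's range is limited). The gripper opens to 94 mm and grips with 3 to 60 N. Pads are 16 mm wide; open, the fingers measure 119 mm over their backs; the gripper's body (75 mm by 177 mm) begins 78 mm behind the grasp point.
Start: joints at [1.231, 0.087, 1.371, -0, 1.684, -0.103], TCP at [0.129, 0.535, 0.206] pointing down, gripper open.
Joint ranges: [-3.1, 3.1], [-0.76, 2.03], [0.27, 2.55], [-1.08, 4.22], [0.17, 2.65], [-2.57, 2.57]. Speed limits (rad/s): [2.79, 2.79, 3.14, 3.14, 3.14, 3.14].

## Interface

Orientations are given as [roll, pitch, yaw] about the fixed x, y, z axes, in that order (R = Rz(yaw) Ry(pitch) Rx(roll)).
In Python, from bench import * gives the robot as it stands.
- The arm moves only by the tool drive_tool, never from a script. Its argument "targets" is a list of rows, each a list of 3 entries, a list of its own where there are three numbers: the shift along the world's x, y, z normalised to -1 to 1, where 1 is 0.5 m, then the turn about the world's z normalised to -1 to 1, where 1 is 60 degrees, then the closure, from -1 (fully open) to 1 (shut), so that 0 is half open. In form: [[[x, y, z], yaw, fingers], ...]. A call has exactly 8 rows; each row is the pose to reach, as a shift and turn from the pose commanded when the call began; what a row does not reach only later rows make up. A row lasts 1/12 s, in which the tool goes at most 41.7 mm and 7.16 degrees, less where a joint would pass 70% of its speed; a pose out of reach is approached as far as the arm can. A call with a number of a shift or a turn outside -1 to 1 is refused whole. A call with a gripper value outside its range is refused whole. The fingers move at their own pace and stop on an object; "grip_force" is the grip in N (left out, the last holds). Time passes only in rows, so rows that repeat a pose let the fingers close, or fill a call up. It gives the time, the measured TCP pose, the force and the opening at its end, in the units of the state.
- read_state(): the state, without advancing time (a new reading comes with each control period).
- capture(name): name is "scene" or "top" or "wrist"; returns a dict with "frame" (400x640x3 uint8, red, green, blue), "fx", "fy", "cx", "cy" (pixels), "dist_coeffs" ([k1, k2, p1, p2, k3] as OpenCV has them; the pictures are not rectified), "position" and "orientation" of the camera in the world; the wrist camera has in their place "hand_eye" (4x4, takes a point from camera to tool coordinates, whose origin is the TCP and whose axes are the tool frame's). Camera axes: x right, y down, z forward; pixel columns grow to the right and rows downward; lengths in m; the calibration is good to about 2 mm. A picture is of the moment at which its call begins: read the wrist's pose just before it. There is no depth.
- close_job(): hands the job in, once; it reports no verdict.
Trained networks look in a picture, given as the dict that the camera call returned (one of the last four; its "shot" number tells which), for a name from the list of things; names that differ only in an ending like _2 or _b are one class to them, and where a whole thing is asked for, a point or a joint stands for the part that bears it (a point fixed in the world has none). Each returns a list of dicts, best first, with "score" (0 to 1); they miss things now and then, are a little off and sometimes report something else, mostly with a low value. They report only what shows in the picture. A call takes as long as a camera call. They do not tell look-alikes from the thing itself.
- trace(target, picture): "pixels" (400x640 bool, what is visible of it) and "at" ([column, row] in pixels, amid what is visible of it).
The state is a dict: "time": time; "qpos": joint angles; "joint_vel": joint speeds; "joint_efforts": joint torques, N m; "eef_pos": TCP position; "orientation": TCP orientation; "wrist_force": force on the tool from outside, world axes, zero at the start; "torque": the same for the moment, N m; "grip_width": finger opening in m.
Only numpy, scipy, OpenCV 4.12 (cv2) and the standard library are available. Lean on these libraries where they do the work, as an engineer would, in place of code of your own. Each camera call takes 0.05 s, during which the arm holds its last target.

## Working session

There is one attempt and no reset: what is moved stays moved. The work goes in short steps, Python scripts to look and compute and a tool call to move; the robot and the scene stay as the last step left them, time stands still between calls to the robot, and variables do not carry over. Pictures are saved under pics/ and viewed, and the job is handed in when it is done.

Besides the shell and the picture viewer there is one more tool, called by a JSON object that holds its "fn" and its "kwargs". drive_tool: Moves the arm, as the interface text tells. Scaled input: -1 to 1 covers 0.5 m each way for a shift and 60 degrees each way for a turn. Its arguments: {"type":"object","properties":{"targets":{"type":"array"},"grip_force":{"type":"number"}},"required":["targets"]}

```bash
ls; mkdir -p pics
cat > h.py <<'E'
from bench import *
import numpy as np, cv2
from scipy.spatial.transform import Rotation as R
def save(p,name,zoom=None):
    f=p["frame"][:,:,::-1]
    if zoom: 
        c0,r0,c1,r1=zoom; f=f[r0:r1,c0:c1]; s=min(800/f.shape[1],600/f.shape[0]); f=cv2.resize(f,None,fx=s,fy=s,interpolation=cv2.INTER_CUBIC)
    cv2.imwrite(f"pics/{name}.png",f)
E
python3 - <<'E'
from h import *
s=read_state(); print(s)
for n in ["scene","top","wrist"]:
    p=capture(n); save(p,n+"0"); print(n,{k:v for k,v in p.items() if k!="frame"})
    for t in ["manifold","silencer_center","holder","sleeve","flux_jar","screwdriver","parts_box","breadboard"]:
        for d in trace(t,p)[:3]:
            ys,xs=np.nonzero(d["pixels"]); print(t,round(d["score"],2),np.round(d["at"],1),xs.min(),xs.max(),ys.min(),ys.max())
E
```

```text
pics
{'time': 0.0, 'qpos': array([ 1.23091896e+00,  8.79288077e-02,  1.37223460e+00, -6.12078102e-06,
        1.68359314e+00, -1.03105603e-01]), 'joint_vel': array([-1.55300535e-03,  1.26141695e-03, -2.88385223e-04, -5.68231997e-05,
       -2.60172776e-04,  3.51783499e-04]), 'joint_efforts': array([ 1.77205613e-03, -3.40182567e+01, -3.02431512e+01,  7.19076977e-02,
        3.30590154e-02, -1.87174569e-04]), 'eef_pos': array([0.12883827, 0.5341369 , 0.20432847]), 'orientation': array([-3.14137599e+00,  2.15302057e-03,  1.33402411e+00]), 'wrist_force': array([-0.47099644,  0.59436946, -0.60753718]), 'torque': array([0.00958205, 0.01236312, 0.00436131]), 'grip_width': 0.09421307819106098}
scene {'fx': 394.2039386459017, 'fy': 394.2039386459017, 'cx': 319.2467145742658, 'cy': 205.30036227386384, 'dist_coeffs': array([-0.09599855,  0.        ,  0.        ,  0.        ,  0.        ]), 'position': array([1.08449977, 0.6952086 , 0.77376156]), 'orientation': array([-2.25669887,  0.01878789,  2.42094642]), 'shot': 1}
manifold 0.76 [322.  248.1] 299 347 227 272
silencer_center 0.49 [250.1 159. 
[... 1141 characters left out ...]

screwdriver 0.25 [220.6 239.7] 200 238 218 260
breadboard 0.55 [477.7 230.5] 469 490 203 259
wrist {'fx': 309.9827458454343, 'fy': 309.9827458454343, 'cx': 315.49281498558673, 'cy': 197.5369201289712, 'dist_coeffs': array([-0.04414507,  0.        ,  0.        ,  0.        ,  0.        ]), 'hand_eye': array([[ 9.99999634e-01,  4.48550600e-04, -7.28677443e-04,
        -4.59947601e-04],
       [-2.57219571e-04,  9.69782231e-01,  2.43972044e-01,
        -7.05002625e-02],
       [ 8.16092243e-04, -2.43971767e-01,  9.69781991e-01,
        -1.79098531e-01],
       [ 0.00000000e+00,  0.00000000e+00,  0.00000000e+00,
         1.00000000e+00]]), 'shot': 3}
parts_box 0.54 [279.1 369.4] 269 287 368 373
```

Run:
```python
from h import *
import cv2
a=cv2.imread("pics/scene0.png");cv2.imwrite("pics/scene0z.png",cv2.resize(a[130:370,200:500],None,fx=2.5,fy=2.5,interpolation=2))
a=cv2.imread("pics/top0.png");cv2.imwrite("pics/top0z.png",cv2.resize(a[110:310,150:510],None,fx=2.2,fy=2.2,interpolation=2))
```

```text
(no output)
```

View pics/scene0z.png

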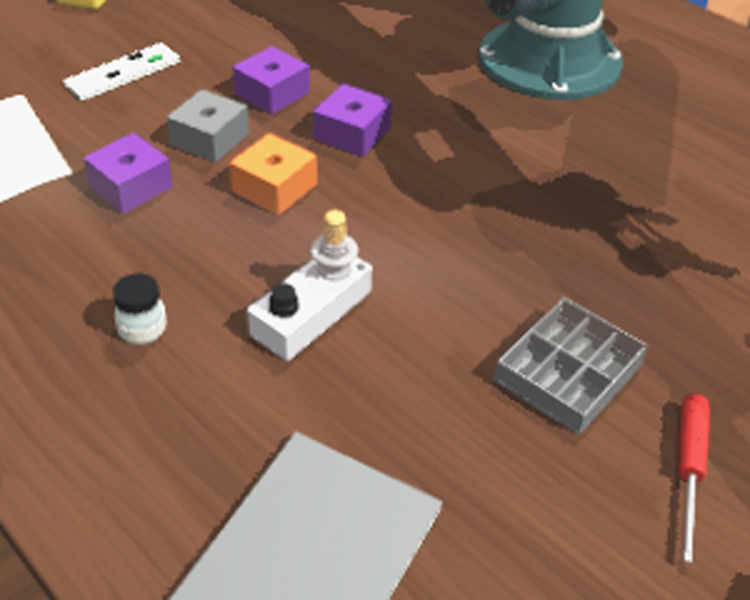

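View pics/top0z.png

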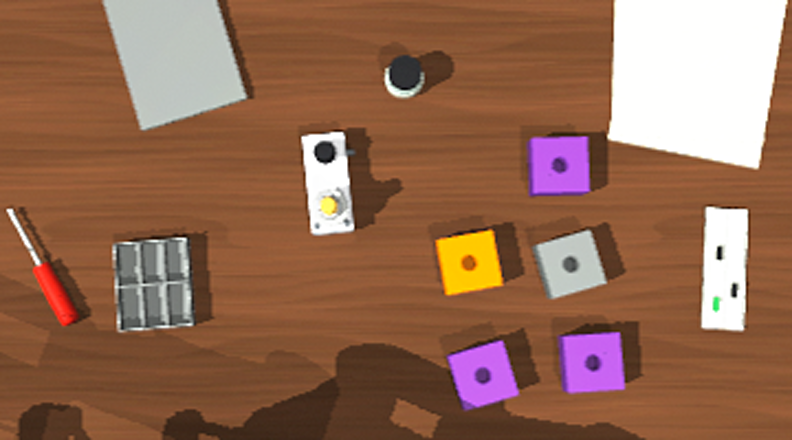

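The scene view shows the manifold with the brass silencer at about (334,220). In the top view the silencer is at about (299,203), and the grey holder's hole is at about (409,230), with orange and purple look-alikes beside it. The next step is to turn these into world coordinates.

```bash
cat >> h.py <<'E'
def cam(p,s=None):
    if "hand_eye" in p:
        T=np.eye(4);T[:3,:3]=R.from_euler("xyz",s["orientation"]).as_matrix();T[:3,3]=s["eef_pos"];T=T@p["hand_eye"];return T[:3,:3],T[:3,3]
    return R.from_euler("xyz",p["orientation"]).as_matrix(),np.array(p["position"])
def K(p): return np.array([[p["fx"],0,p["cx"]],[0,p["fy"],p["cy"]],[0,0,1.]])
def onplane(p,uv,z,s=None):
    Rm,t=cam(p,s); uv=cv2.undistortPoints(np.array(uv,float).reshape(-1,1,2),K(p),p["dist_coeffs"]).reshape(-1,2)
    d=np.c_[uv,np.ones(len(uv))]@Rm.T; return t+d*((z-t[2])/d[:,2])[:,None]
def proj(p,X,s=None):
    Rm,t=cam(p,s); rv=cv2.Rodrigues(Rm.T)[0]
    return cv2.projectPoints(np.array(X,float).reshape(-1,3),rv,-Rm.T@t,K(p),p["dist_coeffs"])[0].reshape(-1,2)
E
python3 - <<'E'
from h import *
p=capture("top");q=capture("scene")
print("sil top",onplane(p,[[299,203]],.115),onplane(q,[[200+334/2.5,130+214/2.5]],.115))
print("hole",onplane(p,[[150+570/2.2,110+264/2.2]],.045),onplane(q,[[200+208/2.5,130+113/2.5]],.045))
print("knob",onplane(p,[[150+324/2.2,110+152/2.2]],.064),onplane(q,[[200+284/2.5,130+292/2.5]],.064))
print("hcorners",onplane(p,np.array([[150+c/2.2,110+r/2.2] for c,r in [(535,244),(591,230),(606,284),(550,298)]]),.045))
print("jar",onplane(p,[[150+405/2.2,110+72/2.2]],.06)); print(read_state()["time"])
for t in [[.4,.12,0.2]]: pass
E
```

```text
sil top [[0.5623739  0.13486234 0.115     ]] [[0.56300984 0.13822843 0.115     ]]
hole [[ 0.48769508 -0.1871128   0.045     ]] [[ 0.49156349 -0.17741472  0.045     ]]
knob [[0.63785391 0.14209711 0.064     ]] [[0.64174722 0.14925536 0.064     ]]
hcorners [[ 0.51472062 -0.14064236  0.045     ]
 [ 0.53329718 -0.21622361  0.045     ]
 [ 0.46075943 -0.23475787  0.045     ]
 [ 0.44233179 -0.15949276  0.045     ]]
jar [[0.74690512 0.03297572 0.06      ]]
1.45
```

{"fn": "drive_tool", "kwargs": {"targets": [[[0.054,-0.05,0],0,-1],[[0.108,-0.1,0],0,-1],[[0.162,-0.15,0],0,-1],[[0.216,-0.2,0],0,-1],[[0.27,-0.25,0],0,-1],[[0.324,-0.3,0],0,-1],[[0.378,-0.35,0],0,-1],[[0.43,-0.398,0],0,-1]]}}

```text
time: 2.12
eef_pos: [0.3452, 0.3342, 0.2058]
orientation: [3.141, -0.001, 1.334]
wrist_force: [0.5, 0.3, -0.6]
grip_width: 0.0939
```

{"fn": "drive_tool", "kwargs": {"targets": [[[0.054,-0.05,0],0,-1],[[0.108,-0.1,0],0,-1],[[0.162,-0.15,0],0,-1],[[0.216,-0.2,0],0,-1],[[0.27,-0.25,0],0,-1],[[0.324,-0.3,0],0,-1],[[0.378,-0.35,0],0,-1],[[0.43,-0.398,0],0,-1]]}}

```text
time: 2.78
eef_pos: [0.5603, 0.135, 0.2056]
orientation: [3.141, -0.0, 1.333]
wrist_force: [0.2, 0.3, 0.2]
grip_width: 0.0941
```

Run:
```python
from h import *
s=read_state(); p=capture("wrist"); save(p,"w1"); print(s)
for t in ["manifold","silencer_center","sleeve"]:
    for d in trace(t,p)[:3]:
        ys,xs=np.nonzero(d["pixels"]); print(t,round(d["score"],2),np.round(d["at"],1),xs.min(),xs.max(),ys.min(),ys.max())
```

```text
{'time': 2.7833, 'qpos': array([ 1.38040424e-01,  1.45669877e-01,  1.30613981e+00,  1.44398205e-04,
        1.68941800e+00, -1.19543406e+00]), 'joint_vel': array([-0.58549637,  0.50864187, -0.56916096,  0.00913946,  0.0546599 ,
       -0.58533658]), 'joint_efforts': array([  1.11375846, -38.6946094 , -28.54422569,  -0.14915912,
         0.12134139,   0.44758008]), 'eef_pos': array([0.56027168, 0.13502949, 0.20555092]), 'orientation': array([ 3.14130566e+00, -2.67194150e-04,  1.33349164e+00]), 'wrist_force': array([0.18333362, 0.34736246, 0.23041538]), 'torque': array([0.04621841, 0.01160475, 0.01180373]), 'grip_width': 0.09407027132046178}
silencer_center 0.74 [320.2 194.7] 306 332 180 212
sleeve 0.95 [313.3 181.9] 296 342 167 210
sleeve 0.33 [505.6  49.3] 448 565 0 112
```

View pics/w1.png

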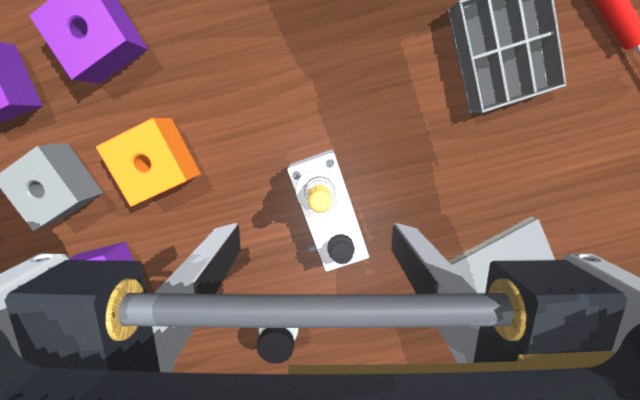

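The wrist view shows the manifold centred, with the brass silencer at about (320,197), the knob at (340,248) and the finger tips either side. I'll take a settled picture and measure from it.

Run:
```python
from h import *
for i in range(3): p=capture("wrist")
s=read_state(); p=capture("wrist"); save(p,"w2",(240,130,400,290)); print(s["eef_pos"],s["orientation"],s["joint_vel"].round(4))
print(proj(p,s["eef_pos"],s))
for z in (.115,): print(onplane(p,[[320,190]],z,s))
for t in ["silencer_center","sleeve"]:
    for d in trace(t,p)[:1]: print(t,d["at"])
for x,y in [(.5624,.1349),(.563,.138)]:
  print(proj(p,[[x,y,.115],[x,y,.079],[x,y,.0725]],s))
```

```text
[0.5582574  0.13774995 0.20576615] [-3.14151881e+00 -5.08428776e-04  1.33555142e+00] [ 0.008  -0.0075  0.0014 -0.0019 -0.0016 -0.0021]
[[316.44709203 237.57898568]]
[[0.54976087 0.14328599 0.115     ]]
silencer_center [320.0, 196.9]
sleeve [316.3, 183.8]
[[314.17449528 205.38287531]
 [314.33150124 195.87204483]
 [314.35622209 194.37509432]]
[[317.66624536 205.23567374]
 [317.4362651  195.74011577]
 [317.40005316 194.24559549]]
```

View pics/w2.png

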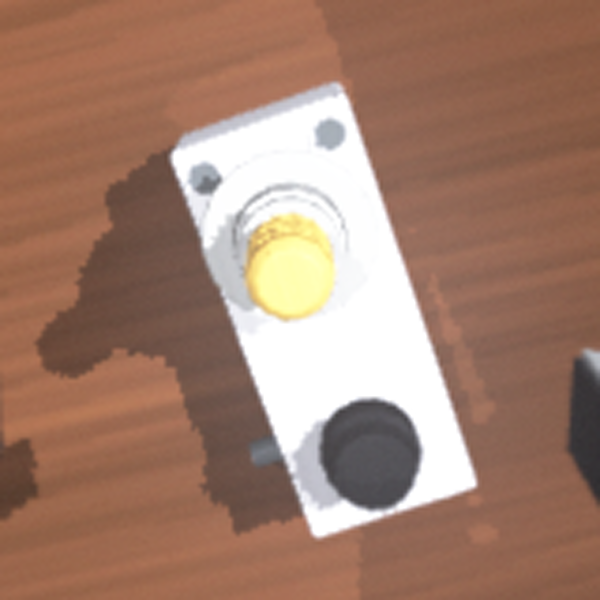

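Run:
```python
from h import *
s=read_state(); p=capture("wrist")
f=lambda L:[[240+a/3.75,130+b/3.75] for a,b in L]
print("siltop",onplane(p,f([(291,274)]),.115,s))
c=onplane(p,f([(318,538),(477,487),(347,100),(178,158)]),.04,s);print(c)
k=onplane(p,f([(371,458)]),.064,s);print("knob",k)
for pts in (c,):
    u=(c[0]+c[1]-c[2]-c[3]);print(np.degrees(np.arctan2(u[1],u[0])), np.linalg.norm(c[0]-c[3]),np.linalg.norm(c[0]-c[1]))
    u/=np.linalg.norm(u);print("origin from block",c.mean(0)-u*.0375)
print("ring left/right",onplane(p,f([(203,235),(378,225),(290,150)]),.0725,s))
```

```text
siltop [[0.56123551 0.13837821 0.115     ]]
[[0.67026824 0.12206069 0.04      ]
 [0.66458492 0.17616399 0.04      ]
 [0.53300133 0.16262811 0.04      ]
 [0.53816731 0.10948356 0.04      ]]
knob [[0.63569584 0.1455779  0.064     ]]
5.655634011340109 0.13269830641021316 0.05440098677723049
origin from block [0.564188   0.13888849 0.04      ]
ring left/right [[0.55600287 0.11490965 0.0725    ]
 [0.56447515 0.16252919 0.0725    ]
 [0.53854571 0.14375874 0.0725    ]]
```

{"fn": "drive_tool", "kwargs": {"targets": [[[0.007,0,-0.03],0,0.15],[[0.007,0,-0.06],0,0.15],[[0.007,0,-0.1],0,0.15],[[0.007,0,-0.13],0,0.15],[[0.007,0,-0.16],0,0.15],[[0.007,0,-0.16],0,0.15],[[0.007,0,-0.16],0,0.15],[[0.007,0,-0.16],0,0.15]]}}

```text
time: 4.0
eef_pos: [0.5629, 0.137, 0.1267]
orientation: [3.14, -0.001, 1.335]
wrist_force: [0.2, -0.2, 0.0]
grip_width: 0.0445
```

Run:
```python
from h import *
s=read_state(); p=capture("wrist"); save(p,"w3",(200,130,440,310)); print(s["eef_pos"],s["orientation"],s["joint_vel"].round(4),s["grip_width"],s["wrist_force"])
print(proj(p,s["eef_pos"],s))
```

```text
[0.56294249 0.13704286 0.12672354] [ 3.13997741e+00 -7.40131613e-04  1.33455359e+00] [-0.0038 -0.0091 -0.0156  0.0016 -0.0027 -0.0009] 0.04445932534453257 [ 0.19805995 -0.18155317  0.02378049]
[[316.44681004 237.57831809]]
```

View pics/w3.png

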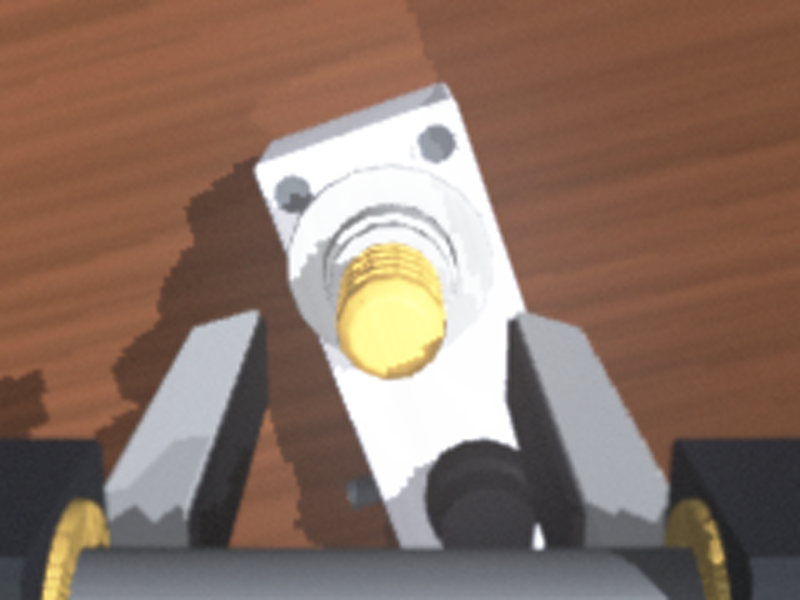

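The view shows the silencer top at about zoomed (391,325), centred between the fingers, whose inner faces are at 266 and 510.

Run:
```python
from h import *
s=read_state(); p=capture("wrist")
print(s["eef_pos"],s["grip_width"],onplane(p,[[200+391/3.333,130+325/3.333]],.115,s),onplane(p,[[200+391/3.333,130+268/3.333]],.0725,s))
```

```text
[0.56328796 0.13699631 0.12716187] 0.041035314985206975 [[0.56129585 0.13809512 0.115     ]] [[0.56239236 0.1380932  0.0725    ]]
```

{"fn": "drive_tool", "kwargs": {"targets": [[[-0.002,0.002,-0.02],0,0.19],[[-0.002,0.002,-0.04],0,0.19],[[-0.002,0.002,-0.06],0,0.19],[[-0.002,0.002,-0.07],0,0.19],[[-0.002,0.002,-0.08],0,0.19],[[-0.002,0.002,-0.088],0,0.19],[[-0.002,0.002,-0.092],0,0.19],[[-0.002,0.002,-0.092],0,0.19]]}}

```text
time: 4.77
eef_pos: [0.5613, 0.1376, 0.0789]
orientation: [-3.141, 0.0, 1.334]
wrist_force: [0.6, -0.7, -0.6]
grip_width: 0.0377
```

Run:
```python
from h import *
p=capture("wrist"); p=capture("wrist");s=read_state(); save(p,"w4",(200,130,440,310)); print(s["eef_pos"],s["grip_width"],s["wrist_force"])
```

```text
[0.56176085 0.13768074 0.07978675] 0.03822587778759153 [ 0.00152289  0.26693144 -0.72698717]
```

View pics/w4.png

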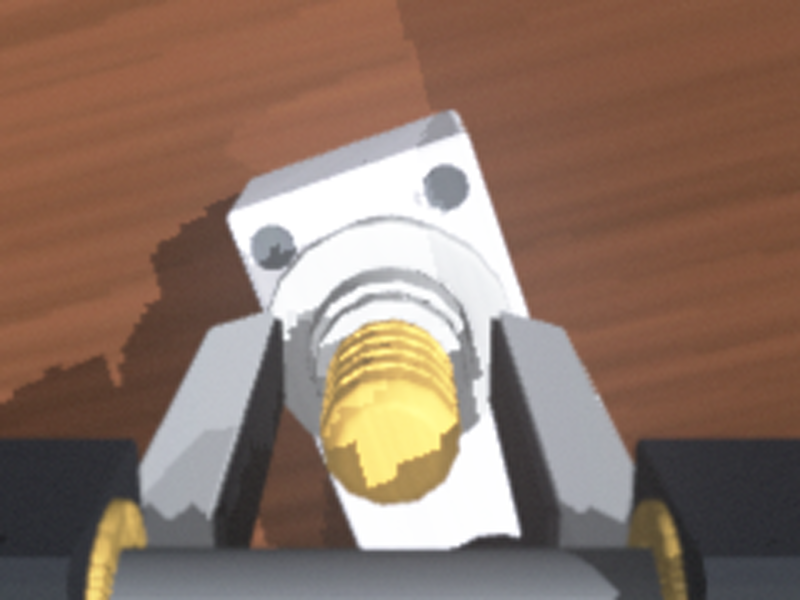

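The fingers straddle the sleeve with even clearance: inner faces at 283 and 492, sleeve middle at about 390. Next I descend slowly and feel for the ring.

{"fn": "drive_tool", "kwargs": {"targets": [[[0,0,-0.001],0,0.19],[[0,0,-0.002],0,0.19],[[0,0,-0.003],0,0.19],[[0,0,-0.004],0,0.19],[[0,0,-0.005],0,0.19],[[0,0,-0.006],0,0.19],[[0,0,-0.007],0,0.19],[[0,0,-0.008],0,0.19]]}}

```text
time: 5.53
eef_pos: [0.5615, 0.1377, 0.0754]
orientation: [-3.142, -0.0, 1.334]
wrist_force: [0.5, 0.8, 0.2]
grip_width: 0.0383
```

{"fn": "drive_tool", "kwargs": {"targets": [[[0,0,-0.001],0,0.19],[[0,0,-0.002],0,0.19],[[0,0,-0.003],0,0.19],[[0,0,-0.004],0,0.19],[[0,0,-0.005],0,0.19],[[0,0,-0.006],0,0.19],[[0,0,-0.006],0,0.19],[[0,0,-0.006],0,0.19]]}}

```text
time: 6.2
eef_pos: [0.5615, 0.1377, 0.0725]
orientation: [-3.141, -0.0, 1.334]
wrist_force: [0.2, -0.4, -0.2]
grip_width: 0.0385
```

{"fn": "drive_tool", "kwargs": {"targets": [[[0,0,-0.001],0,0.19],[[0,0,-0.002],0,0.19],[[0,0,-0.003],0,0.19],[[0,0,-0.004],0,0.19],[[0,0,-0.004],0,0.19],[[0,0,-0.004],0,0.19],[[0,0,-0.004],0,0.19],[[0,0,-0.004],0,0.19]]}}

```text
time: 6.87
eef_pos: [0.5616, 0.1377, 0.0705]
orientation: [3.141, -0.0, 1.334]
wrist_force: [-0.7, -1.0, -0.6]
grip_width: 0.038
```

{"fn": "drive_tool", "kwargs": {"targets": [[[0,0,-0.001],0,0.19],[[0,0,-0.002],0,0.19],[[0,0,-0.003],0,0.19],[[0,0,-0.004],0,0.19],[[0,0,-0.004],0,0.19],[[0,0,-0.004],0,0.19],[[0,0,-0.004],0,0.19],[[0,0,-0.004],0,0.19]]}}

```text
time: 7.53
eef_pos: [0.5616, 0.1377, 0.0689]
orientation: [3.141, -0.0, 1.334]
wrist_force: [-1.4, -0.9, 4.0]
grip_width: 0.0379
```

{"fn": "drive_tool", "kwargs": {"targets": [[[0,0,-0.002],0,0.19],[[0,0,-0.004],0,0.19],[[0,0,-0.006],0,0.19],[[0,0,-0.008],0,0.19],[[0,0,-0.008],0,0.19],[[0,0,-0.008],0,0.19],[[0,0,-0.008],0,0.19],[[0,0,-0.008],0,0.19]]}}

```text
time: 8.2
eef_pos: [0.5617, 0.1377, 0.0652]
orientation: [3.141, -0.0, 1.334]
wrist_force: [-3.0, -0.4, 6.1]
grip_width: 0.0378
```

Run:
```python
from h import *
for i in range(3):
    p=capture("wrist");s=read_state(); print(s["eef_pos"],s["grip_width"],s["wrist_force"],s["torque"])
save(p,"w5",(200,130,440,310))
```

```text
[0.56169405 0.13766698 0.06514931] 0.037967805709272204 [-2.77323109 -1.04169358  7.12584802] [-0.07591242  0.48728104 -0.02425526]
[0.56167866 0.13765693 0.06514457] 0.03814419893836783 [-2.11230181 -0.0367655   6.47151223] [-0.06612218  0.48089238 -0.04072565]
[0.56172165 0.13766591 0.06519612] 0.038219617310452494 [-1.9480541  -0.3182944   6.51660584] [-2.97205249e-04  4.61746894e-01 -8.24781724e-03]
```

View pics/w5.png

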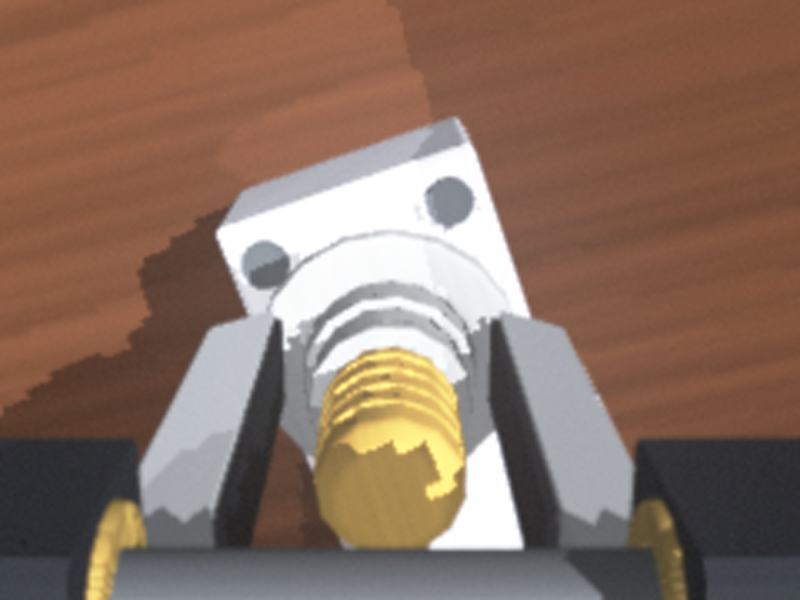

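The sleeve is moving down evenly with force of about 6.5 N. From the slope, the ring top started at about 0.070 and the stop should be near 0.060.

{"fn": "drive_tool", "kwargs": {"targets": [[[0,0,-0.002],0,0.19],[[0,0,-0.004],0,0.19],[[0,0,-0.005],0,0.19],[[0,0,-0.006],0,0.19],[[0,0,-0.006],0,0.19],[[0,0,-0.006],0,0.19],[[0,0,-0.006],0,0.19],[[0,0,-0.006],0,0.19]]}}

```text
time: 9.02
eef_pos: [0.5617, 0.1377, 0.0628]
orientation: [3.141, -0.0, 1.334]
wrist_force: [-3.3, -1.1, 8.9]
grip_width: 0.0382
```

{"fn": "drive_tool", "kwargs": {"targets": [[[0,0,-0.0004],0,0.19],[[0,0,-0.0008],0,0.19],[[0,0,-0.0012],0,0.19],[[0,0,-0.0012],0,0.19],[[0,0,-0.0012],0,0.19],[[0,0,-0.0012],0,0.19],[[0,0,-0.0012],0,0.19],[[0,0,-0.0012],0,0.19]]}}

```text
time: 9.68
eef_pos: [0.5617, 0.1377, 0.0624]
orientation: [3.141, -0.0, 1.334]
wrist_force: [-3.7, -0.9, 9.4]
grip_width: 0.0379
```

Run:
```python
from h import *
for i in range(2):
    p=capture("wrist");s=read_state(); print(s["eef_pos"],s["grip_width"],s["wrist_force"],s["torque"])
save(p,"w6",(200,130,440,310))
```

```text
[0.56173222 0.13766729 0.06236796] 0.03806506591209133 [-3.77292105 -0.7309286   9.30288923] [-0.18567525  0.70183382  0.00845958]
[0.5617331  0.1376746  0.06238602] 0.0379460044782939 [-3.90393087 -0.68528226  9.67085789] [-0.13861218  0.72540071  0.05114495]
```

View pics/w6.png

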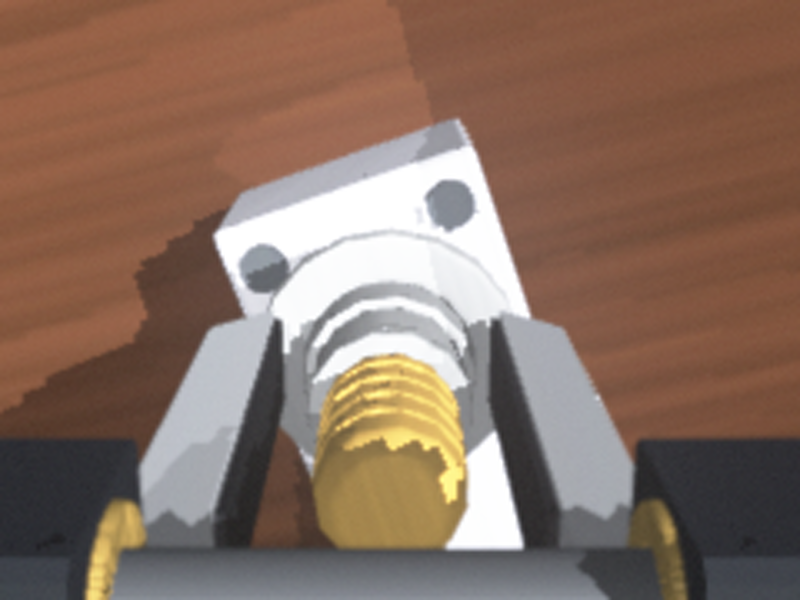

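{"fn": "drive_tool", "kwargs": {"targets": [[[0,0,-0.0004],0,0.19],[[0,0,-0.0008],0,0.19],[[0,0,-0.0012],0,0.19],[[0,0,-0.0016],0,0.19],[[0,0,-0.0016],0,0.19],[[0,0,-0.0016],0,0.19],[[0,0,-0.0016],0,0.19],[[0,0,-0.0016],0,0.19]]}}

```text
time: 10.45
eef_pos: [0.5617, 0.1377, 0.0612]
orientation: [3.141, -0.0, 1.334]
wrist_force: [-2.9, -1.1, 8.9]
grip_width: 0.0377
```

{"fn": "drive_tool", "kwargs": {"targets": [[[0,0,-0.0004],0,0.19],[[0,0,-0.0008],0,0.19],[[0,0,-0.0012],0,0.19],[[0,0,-0.0012],0,0.19],[[0,0,-0.0012],0,0.19],[[0,0,-0.0012],0,0.19],[[0,0,-0.0012],0,0.19],[[0,0,-0.0012],0,0.19]]}}

```text
time: 11.12
eef_pos: [0.5617, 0.1377, 0.0608]
orientation: [3.141, -0.0, 1.334]
wrist_force: [-3.4, -0.2, 8.6]
grip_width: 0.0381
```

Run:
```python
from h import *
for i in range(2):
    p=capture("wrist");s=read_state(); print(s["eef_pos"],s["grip_width"],s["wrist_force"],s["torque"])
save(p,"w7",(200,130,440,310))
```

```text
[0.56169653 0.13767382 0.06078687] 0.03796186398244121 [-3.05925346 -1.1996012   8.67405432] [-0.15439388  0.64024409  0.00128047]
[0.56171164 0.13767425 0.06076713] 0.03776839254021673 [-3.58466169 -1.05376315  9.00895012] [-0.13184829  0.6981072   0.00849604]
```

View pics/w7.png

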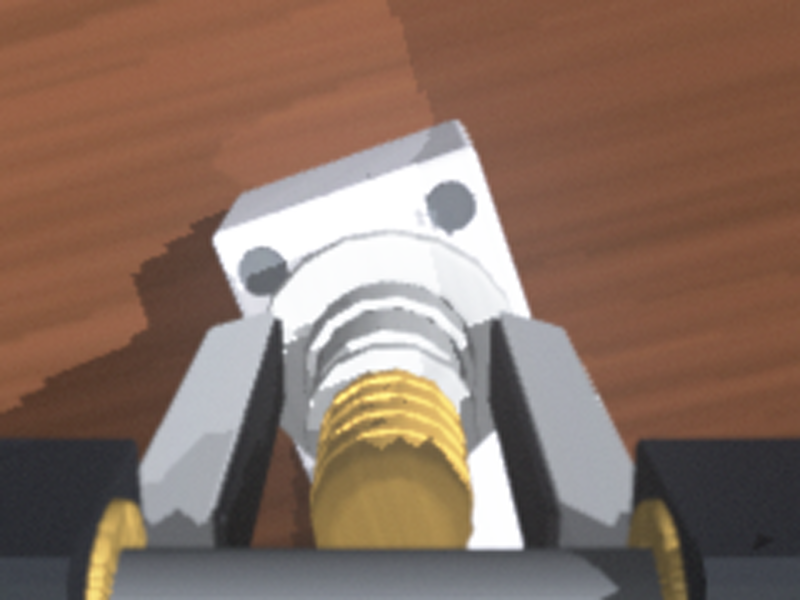

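The brass has shifted toward the camera (lower edge of the grip 355→372) and the force dipped, which suggests a pop. I'll confirm it with the scene camera.

Run:
```python
from h import *
p=capture("scene");s=read_state(); save(p,"s7",(280,170,400,260)); print(s["wrist_force"])
for z in (.115,.121): print(proj(p,[.562,.138,z]))
```

```text
[-4.23066118 -0.65495198  9.20878798]
[[333.82862424 215.38237681]]
[[333.83985337 213.59811359]]
```

View pics/s7.png

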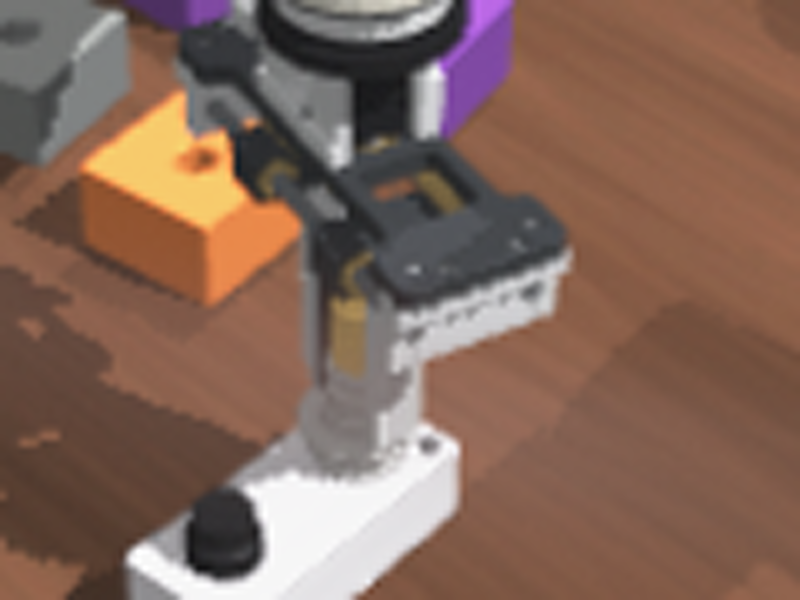

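{"fn": "drive_tool", "kwargs": {"targets": [[[0,0,0.004],0,0.19],[[0,0,0.012],0,0.19],[[0,0,0.022],0,0.19],[[0,0,0.034],0,0.19],[[0,0,0.046],0,0.19],[[0,0,0.056],0,0.19],[[0,0,0.063],0,0.19],[[0,0,0.063],0,0.19]]}}

```text
time: 11.93
eef_pos: [0.5623, 0.1378, 0.0923]
orientation: [3.14, -0.001, 1.334]
wrist_force: [0.3, 0.0, 0.2]
grip_width: 0.0385
```

Run:
```python
from h import *
for i in range(2):
    p=capture("wrist");s=read_state(); print(s["eef_pos"],s["grip_width"],s["wrist_force"])
save(p,"w8",(200,130,440,310))
x,y=.562,.138
for z in (.115,.121,.089,.083): print(z,(proj(p,[x,y,z],s)-[200,130])*3.333)
```

```text
[0.5619627  0.13773697 0.0917058 ] 0.037836289068660774 [ 0.03341431 -0.9076529   0.16804914]
[0.56163123 0.13768588 0.09117324] 0.03818103452322261 [ 0.43658778 -0.03840154 -0.46848934]
0.115 [[390.87179473 414.23460974]]
0.121 [[391.06054411 430.30470633]]
0.089 [[390.18353751 355.69438172]]
0.083 [[390.04919471 344.27828249]]
```

View pics/w8.png

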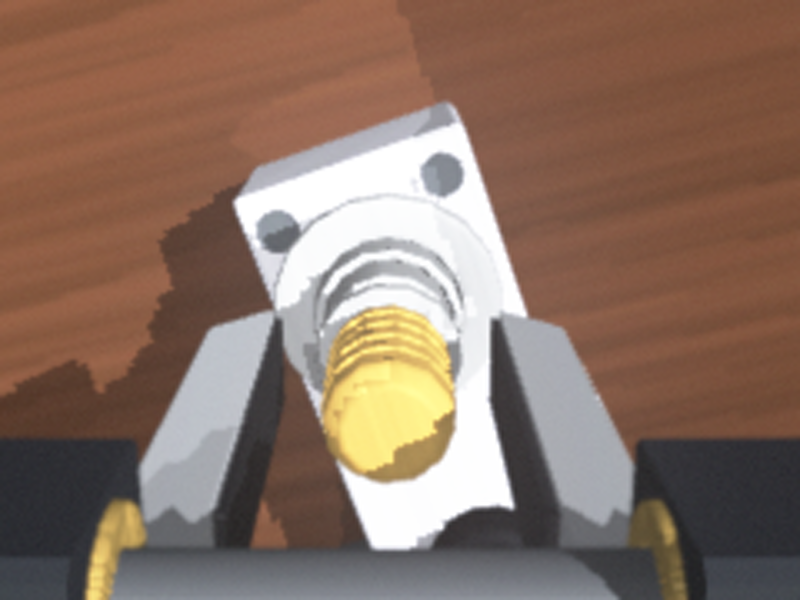

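Run:
```python
from h import *
p=capture("wrist");s=read_state()
c=np.array([.562,.138]);u=R.from_euler("xyz",s["orientation"]).as_matrix()[:2,1]; v=R.from_euler("xyz",s["orientation"]).as_matrix()[:2,0]
f=lambda r,z,d=u:((proj(p,[*(c+r*d),z],s)-[200,130])*3.333).round(0)[0]
for n,r,zs in [("ring top near",-.025,(.070,.060)),("grip bottom near",-.011,(.083,.089)),("collar top near",-.014,(.083,.089)),("collar bot near",-.014,(.079,.085)),("griptop near",-.011,(.115,.121)),("griptop far",.011,(.115,.121)),("sleeve top near",-.0155,(.077,.068)),("tube top",-.013,(.078,))]:
    print(n,[(z,f(r,z)) for z in zs])
print([f(r,z,v) for r in(-.025,.025) for z in (.07,.06)],[f(r,z,v) for r in(-.011,.011) for z in (.115,.121)])
```

```text
ring top near [(0.07, array([390., 204.])), (0.06, array([390., 193.]))]
grip bottom near [(0.083, array([391., 291.])), (0.089, array([391., 301.]))]
collar top near [(0.083, array([391., 276.])), (0.089, array([391., 286.]))]
collar bot near [(0.079, array([391., 270.])), (0.085, array([391., 279.]))]
griptop near [(0.115, array([392., 353.])), (0.121, array([392., 367.]))]
griptop far [(0.115, array([391., 478.])), (0.121, array([391., 496.]))]
sleeve top near [(0.077, array([391., 260.])), (0.068, array([390., 248.]))]
tube top [(0.078, array([391., 274.]))]
[array([268., 323.]), array([273., 308.]), array([512., 323.]), array([507., 308.])] [array([324., 416.]), array([322., 432.]), array([459., 416.]), array([462., 432.])]
```

The picture matches the prediction: the ring edge at row 193 means the sleeve is down, and the brass bottom at row ~303 means the silencer has popped up about 6 mm. Next I close on the grip.

{"fn": "drive_tool", "kwargs": {"targets": [[[0,0,0.004],0,0.35],[[0,0,0.004],0,0.45],[[0,0,0.004],0,0.6],[[0,0,0.004],0,0.8],[[0,0,0.004],0,1],[[0,0,0.004],0,1],[[0,0,0.004],0,1],[[0,0,0.004],0,1]], "grip_force": 30}}

```text
time: 12.75
eef_pos: [0.5616, 0.138, 0.093]
orientation: [-3.142, -0.001, 1.334]
wrist_force: [0.3, 2.5, 0.1]
grip_width: 0.0211
```

{"fn": "drive_tool", "kwargs": {"targets": [[[0,0.001,0.001],0,1],[[0,0.001,0.002],0,1],[[0,0.001,0.004],0,1],[[0,0.001,0.006],0,1],[[0,0.001,0.008],0,1],[[0,0.001,0.01],0,1],[[0,0.001,0.01],0,1],[[0,0.001,0.01],0,1]]}}

```text
time: 13.42
eef_pos: [0.5611, 0.138, 0.0975]
orientation: [-3.14, 0.001, 1.334]
wrist_force: [3.1, 1.3, -11.8]
grip_width: 0.0212
```

{"fn": "drive_tool", "kwargs": {"targets": [[[0.001,0.001,0.003],0,1],[[0.001,0.001,0.006],0,1],[[0.001,0.001,0.009],0,1],[[0.001,0.001,0.012],0,1],[[0.001,0.001,0.015],0,1],[[0.001,0.001,0.018],0,1],[[0.001,0.001,0.021],0,1],[[0.001,0.001,0.024],0,1]]}}

```text
time: 14.08
eef_pos: [0.5625, 0.1387, 0.1113]
orientation: [3.14, -0.001, 1.334]
wrist_force: [0.1, -0.3, -1.2]
grip_width: 0.0212
```

{"fn": "drive_tool", "kwargs": {"targets": [[[0,0,0.004],0,1],[[0,0,0.008],0,1],[[0,0,0.014],0,1],[[0,0,0.02],0,1],[[0,0,0.03],0,1],[[0,0,0.04],0,1],[[0,0,0.05],0,1],[[0,0,0.05],0,1]]}}

```text
time: 14.75
eef_pos: [0.5629, 0.1388, 0.1368]
orientation: [3.139, -0.001, 1.334]
wrist_force: [-0.2, 0.3, -1.0]
grip_width: 0.0212
```

Run:
```python
from h import *
for i in range(2):
    p=capture("wrist");s=read_state(); print(s["eef_pos"],s["grip_width"],s["wrist_force"])
save(p,"w9",(200,100,440,280))
c=np.array([.562,.138]);u=R.from_euler("xyz",s["orientation"]).as_matrix()[:2,1]
for z in (.07,.06): print(z,(proj(p,[*(c-.025*u),z],s)-[200,100])*3.333)
```

```text
[0.56263134 0.13876239 0.13612978] 0.021524867110837835 [ 0.68397428 -0.52744682 -0.74770594]
[0.56231358 0.13871657 0.13553322] 0.0211469358425692 [ 0.81154719 -0.47287467 -0.92382712]
0.07 [[384.296162   259.59453468]]
0.06 [[384.33350139 252.25516707]]
```

View pics/w9.png

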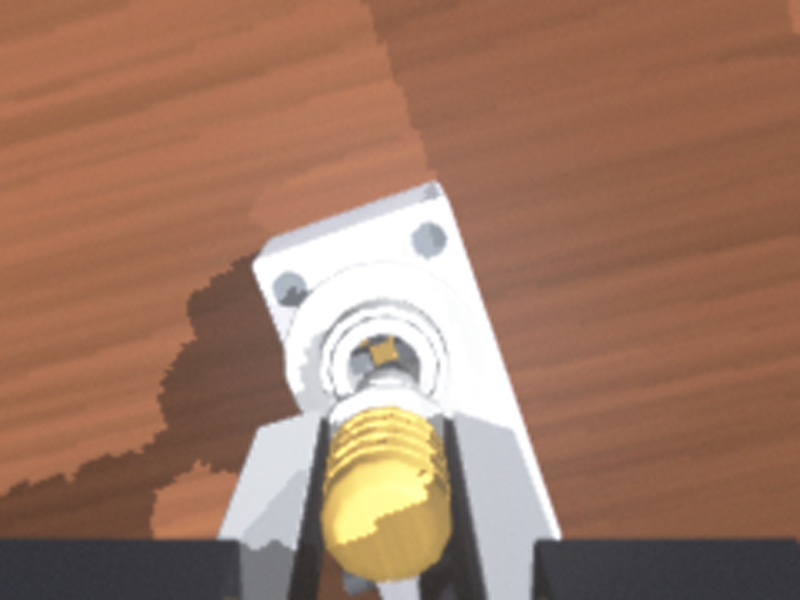

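The silencer is out: the open coupling mouth is visible at (383,355), and the ring edge at row ~262 matches the sleeve-up prediction of 260. On to the holder.

{"fn": "drive_tool", "kwargs": {"targets": [[[-0.005,-0.02,0.04],0,1],[[-0.02,-0.08,0.08],0,1],[[-0.035,-0.14,0.11],0,1],[[-0.05,-0.2,0.11],0,1],[[-0.065,-0.26,0.11],0,1],[[-0.08,-0.32,0.11],0,1],[[-0.09,-0.38,0.11],0,1],[[-0.1,-0.43,0.11],0,1]]}}

```text
time: 15.52
eef_pos: [0.5113, -0.0782, 0.1898]
orientation: [-3.141, 0.0, 1.333]
wrist_force: [0.1, 0.2, -1.0]
grip_width: 0.0212
```

{"fn": "drive_tool", "kwargs": {"targets": [[[-0.01,-0.06,0],0,1],[[-0.02,-0.11,0],0,1],[[-0.03,-0.15,0],0,1],[[-0.04,-0.19,0],0,1],[[-0.046,-0.212,0],0,1],[[-0.046,-0.212,0],0,1],[[-0.046,-0.212,0],0,1],[[-0.046,-0.212,0],0,1]]}}

```text
time: 16.18
eef_pos: [0.4892, -0.1813, 0.1899]
orientation: [-3.141, -0.001, 1.335]
wrist_force: [-0.6, 0.5, -0.4]
grip_width: 0.0211
```

Run:
```python
from h import *
for i in range(2):
    s=read_state();p=capture("wrist"); print(s["eef_pos"],s["orientation"],s["grip_width"],s["wrist_force"],s["joint_vel"].round(3))
save(p,"w10")
Rm=R.from_euler("xyz",s["orientation"]).as_matrix()
for d in (-.040,-.006,.011,.028): print(d,proj(p,s["eef_pos"]-Rm[:,2]*d,s))
print(proj(p,[[.488,-.187,.045],[.4915,-.177,.045]],s))
for d in trace("holder",p)[:4]: print(d["score"],d["at"])
```

```text
[ 0.48922164 -0.18134765  0.18989251] [-3.14137860e+00 -9.68484974e-04  1.33480028e+00] 0.021112038005999034 [-0.57884349  0.48553449 -0.36310507] [ 0.012 -0.001 -0.003 -0.003  0.    -0.002]
[ 0.48931095 -0.18119957  0.1899494 ] [-3.14148893e+00 -7.76417673e-04  1.33537084e+00] 0.021200111509137268 [-0.17068558 -0.21181347 -1.41431201] [ 0.005 -0.002  0.    -0.003 -0.003 -0.003]
-0.04 [[316.33045554 217.66585182]]
-0.006 [[316.42673392 234.09370001]]
0.011 [[316.48791194 244.54837907]]
0.028 [[316.56120158 257.08930389]]
[[310.48784453 187.62613912]
 [320.34026033 188.60680442]]
0.94 [331.5, 277.1]
0.94 [430.2, 154.8]
0.76 [313.2, 184.8]
0.76 [252.7, 67.4]
```

View pics/w10.png

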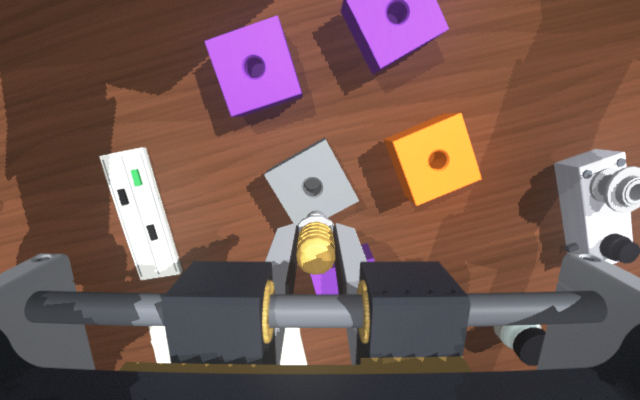

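The grey holder lies below the gripped silencer, with its hole at about (313,186). I'll zoom in to refine that.

Run:
```python
from h import *
s=read_state();p=capture("wrist");save(p,"w11",(255,130,375,220))
g=cv2.cvtColor(p["frame"],cv2.COLOR_RGB2GRAY)[172:200,298:328]; m=(g<95); 
n,l,st,ce=cv2.connectedComponentsWithStats(m.astype(np.uint8)); print(st,ce+[298,172])
```

```text
[[  0   0  30  28 756]
 [  6  11  17  12  84]] [[312.41666667 185.10449735]
 [313.25       189.05952381]]
```

View pics/w11.png

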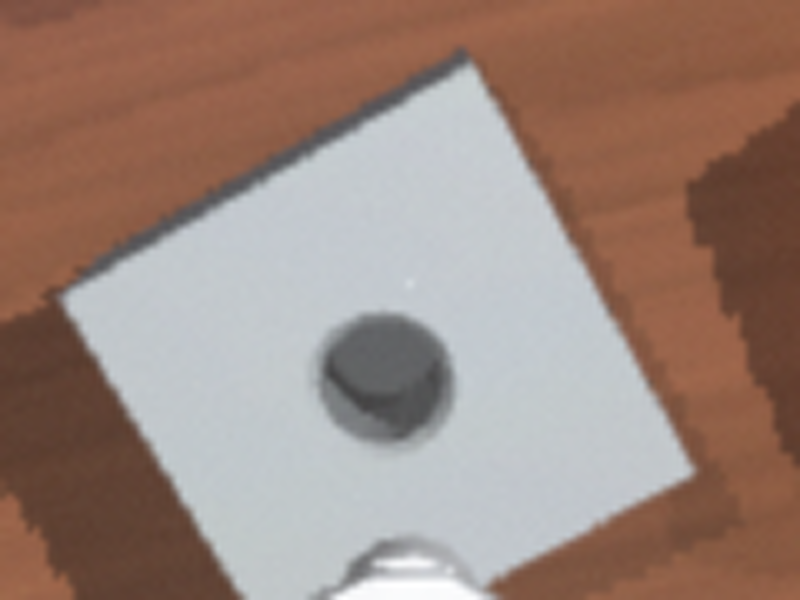

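Run:
```python
from h import *
s=read_state();p=capture("wrist");save(p,"w12",(270,190,366,262))
Rm=R.from_euler("xyz",s["orientation"]).as_matrix()
h=onplane(p,[[312.75,187]],.045,s);print(h,s["eef_pos"],h-s["eef_pos"])
c=onplane(p,[[255+a/6.667,130+b/6.667] for a,b in [(62,295),(468,60),(695,470)]],.045,s);print(c,(c[0]+c[2])/2, np.linalg.norm(np.diff(c,axis=0),axis=1))
f=lambda x,y,d:((proj(p,s["eef_pos"]+Rm@[x,y,-d],s)-[270,190])*8.333).round(0)[0]
print("tip near",f(0,-.008,-.039),"tip l/r",f(-.008,0,-.039),f(.008,0,-.039),"collar near",f(0,-.014,-.008),f(-.014,0,-.008),f(.014,0,-.008),"collar top near",f(0,-.014,-.004),"grip bot near",f(0,-.011,-.004),"top near/far",f(0,-.011,.028),f(0,.011,.028),f(-.011,0,.028),f(.011,0,.028))
```

```text
[[ 0.48797603 -0.1847445   0.045     ]] [ 0.48933585 -0.18136911  0.19009573] [[-0.00135982 -0.00337539 -0.14509573]]
[[ 0.46257338 -0.23144716  0.045     ]
 [ 0.4417571  -0.16037594  0.045     ]
 [ 0.51418407 -0.13932936  0.045     ]] [ 0.48837872 -0.18538826  0.045     ] [0.07405698 0.07542297]
tip near [386. 147.] tip l/r [296. 234.] [476. 234.] collar near [387. 184.] [205. 358.] [569. 358.] collar top near [387. 199.] grip bot near [387. 238.] top near/far [388. 397.] [388. 716.] [215. 559.] [561. 559.]
```

View pics/w12.png

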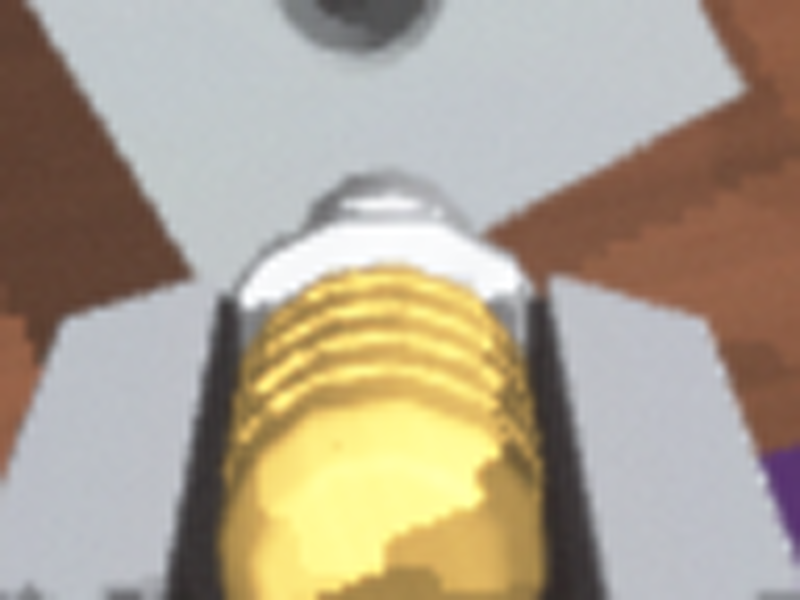

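The silencer appears about 2.3 mm off the expected line in the tool's y, or tilted. I'll overlay a model to work out its in-hand pose.

```bash
cat >> h.py <<'E'
def circ(s,x,y,d,r,tilt=0,n=120):
    # circle of silencer at height d above TCP (in tool -z), axis offset x,y, tilted about tool x through point d0=.011
    Rm=R.from_euler("xyz",s["orientation"]).as_matrix(); a=np.linspace(0,2*np.pi,n)
    P=np.c_[r*np.cos(a),r*np.sin(a),np.full(n,-(d-.011))]
    P=P@R.from_euler("x",tilt).as_matrix().T+[x,y,-.011]
    return s["eef_pos"]+P@Rm.T
def overlay(p,s,name,zoom,models):
    c0,r0,c1,r1=zoom; f=p["frame"][r0:r1,c0:c1,::-1]; k=min(800/f.shape[1],600/f.shape[0]); f=cv2.resize(f,None,fx=k,fy=k,interpolation=cv2.INTER_CUBIC)
    for (x,y,dz,t),col in models:
        for d,r in [(.028,.011),(-.004,.011),(-.004,.014),(-.008,.014),(-.039,.008)]:
            q=((proj(p,circ(s,x,y,d+dz,r,t),s)-[c0,r0]+.5)*k-.5).round().astype(int)
            cv2.polylines(f,[q.reshape(-1,1,2)],True,col,1,cv2.LINE_AA)
    cv2.imwrite(f"pics/{name}.png",f)
E
python3 - <<'E'
from h import *
s=read_state();p=capture("wrist")
z=(260,195,372,279)
overlay(p,s,"w13a",z,[((0,0,0,0),(0,0,255)),((0,.0023,0,0),(255,0,0))])
overlay(p,s,"w13b",z,[])
E
```

```text
(no output)
```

View pics/w13a.png

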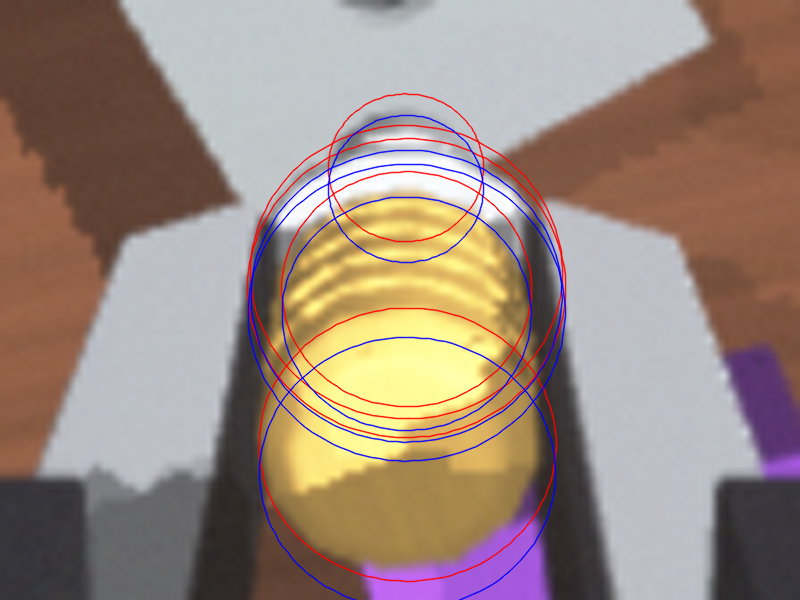

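View pics/w13b.png

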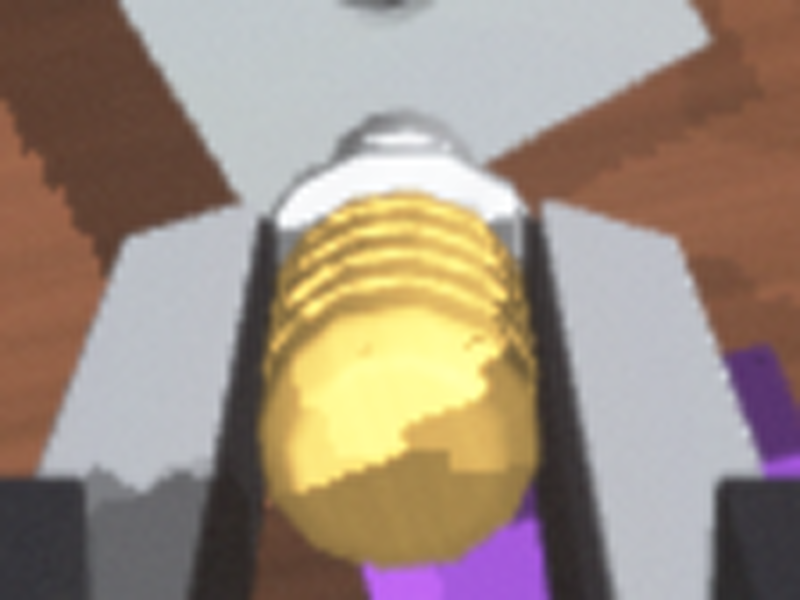

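The view is compatible with a slight tilt or shift of the nipple, 1–2 mm in tool y. That's within the chamfer's capture range. I'll bring the tip to about 10 mm above the mouth and compare it directly.

{"fn": "drive_tool", "kwargs": {"targets": [[[-0.005,-0.006,-0.04],0,1],[[-0.005,-0.006,-0.08],0,1],[[-0.005,-0.006,-0.12],0,1],[[-0.005,-0.006,-0.15],0,1],[[-0.005,-0.006,-0.17],0,1],[[-0.005,-0.006,-0.185],0,1],[[-0.005,-0.006,-0.19],0,1],[[-0.005,-0.006,-0.19],0,1]]}}

```text
time: 17.15
eef_pos: [0.4865, -0.1852, 0.0948]
orientation: [-3.141, -0.0, 1.334]
wrist_force: [0.1, 0.4, -0.4]
grip_width: 0.0215
```

Run:
```python
from h import *
for i in range(2): p=capture("wrist")
s=read_state();p=capture("wrist");print(s["eef_pos"],s["wrist_force"])
z=(260,165,372,249)
overlay(p,s,"w14b",z,[])
h=onplane(p,[[316,190]],.045,s)
c=np.array([.488,-.185,.045]);a=np.linspace(0,2*np.pi,8,endpoint=False)
print((proj(p,c,s)-[260,165])*7.143)
pts=np.c_[c[0]+.012*np.cos(a),c[1]+.012*np.sin(a),np.full(8,.045)];print(((proj(p,pts,s)-[260,165])*7.143).round())
q=((proj(p,circ(s,0,0,-.039,.008,0,8),s)-[260,165])*7.143).round();print(q)
```

```text
[ 0.48722188 -0.18561064  0.09605246] [-1.12826876 -0.57650994 -1.19987788]
[[409.48239843 349.51635363]]
[[435. 451.]
 [503. 404.]
 [517. 325.]
 [468. 258.]
 [383. 246.]
 [315. 294.]
 [302. 374.]
 [352. 439.]]
[[480. 379.]
 [450. 436.]
 [385. 450.]
 [333. 411.]
 [332. 347.]
 [385. 307.]
 [451. 321.]
 [480. 379.]]
```

View pics/w14b.png

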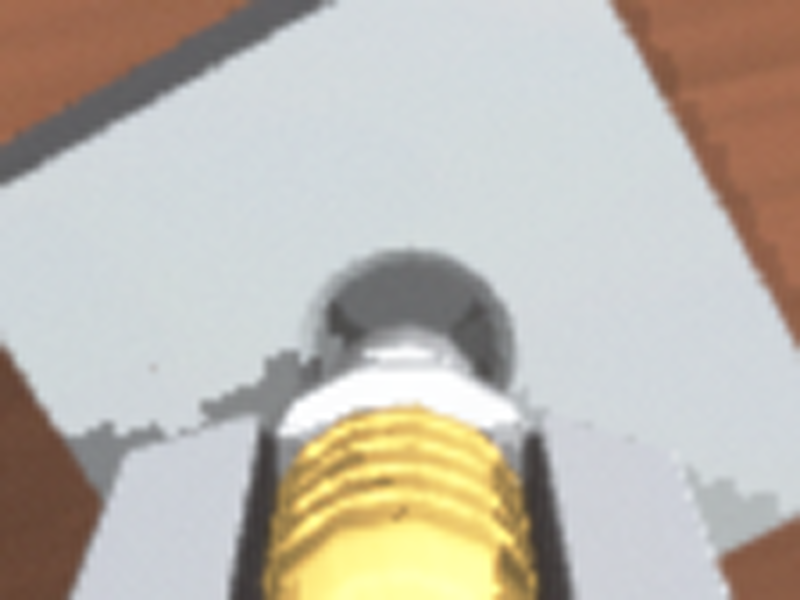

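The tip sits over the hole, whose mouth spans columns 310–515 with its near edge at row 247. The remaining offset is about 1 mm. I'll correct it and lower slowly, watching the force.

{"fn": "drive_tool", "kwargs": {"targets": [[[-0.001,0.002,0],0,1],[[-0.001,0.002,-0.006],0,1],[[-0.001,0.002,-0.012],0,1],[[-0.001,0.002,-0.018],0,1],[[-0.001,0.002,-0.024],0,1],[[-0.001,0.002,-0.03],0,1],[[-0.001,0.002,-0.034],0,1],[[-0.001,0.002,-0.034],0,1]]}}

```text
time: 17.97
eef_pos: [0.4856, -0.1841, 0.0772]
orientation: [-3.14, -0.0, 1.334]
wrist_force: [0.4, -0.1, -0.6]
grip_width: 0.0214
```

{"fn": "drive_tool", "kwargs": {"targets": [[[0.001,-0.001,-0.004],0,1],[[0.001,-0.001,-0.008],0,1],[[0.001,-0.001,-0.012],0,1],[[0.001,-0.001,-0.016],0,1],[[0.001,-0.001,-0.02],0,1],[[0.001,-0.001,-0.024],0,1],[[0.001,-0.001,-0.024],0,1],[[0.001,-0.001,-0.024],0,1]]}}

```text
time: 18.63
eef_pos: [0.4864, -0.1848, 0.0658]
orientation: [-3.141, -0.0, 1.334]
wrist_force: [-0.2, -0.4, -0.4]
grip_width: 0.0215
```

Run:
```python
from h import *
for i in range(2): p=capture("wrist");s=read_state();print(s["eef_pos"],s["wrist_force"])
overlay(p,s,"w15",(240,150,400,270),[])
```

```text
[ 0.48653045 -0.18484892  0.0659988 ] [-1.28237972 -0.72357478 -0.43156249]
[ 0.48662662 -0.18486624  0.06610752] [ 0.23421704 -0.13287197 -0.68647035]
```

View pics/w15.png

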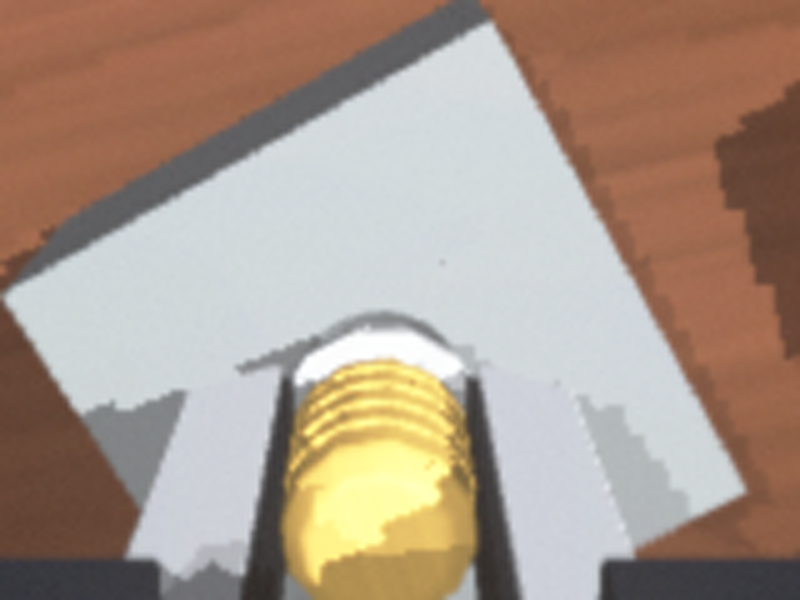

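The nipple is well into the hole, no force has built up, and the collar is about 13 mm above the top face.

{"fn": "drive_tool", "kwargs": {"targets": [[[0,0,-0.003],0,1],[[0,0,-0.006],0,1],[[0,0,-0.009],0,1],[[0,0,-0.012],0,1],[[0,0,-0.015],0,1],[[0,0,-0.018],0,1],[[0,0,-0.018],0,1],[[0,0,-0.018],0,1]]}}

```text
time: 19.4
eef_pos: [0.4864, -0.1848, 0.0568]
orientation: [-3.141, -0.0, 1.334]
wrist_force: [-0.1, -0.4, -1.0]
grip_width: 0.021
```

{"fn": "drive_tool", "kwargs": {"targets": [[[0,0,-0.001],0,1],[[0,0,-0.002],0,1],[[0,0,-0.003],0,1],[[0,0,-0.004],0,1],[[0,0,-0.004],0,1],[[0,0,-0.004],0,1],[[0,0,-0.004],0,1],[[0,0,-0.004],0,1]]}}

```text
time: 20.07
eef_pos: [0.4865, -0.1848, 0.055]
orientation: [3.142, -0.0, 1.334]
wrist_force: [-0.0, -0.4, -0.1]
grip_width: 0.0215
```

{"fn": "drive_tool", "kwargs": {"targets": [[[0,0,-0.0005],0,1],[[0,0,-0.001],0,1],[[0,0,-0.0015],0,1],[[0,0,-0.002],0,1],[[0,0,-0.002],0,1],[[0,0,-0.002],0,1],[[0,0,-0.002],0,1],[[0,0,-0.002],0,1]]}}

```text
time: 20.73
eef_pos: [0.4866, -0.1848, 0.054]
orientation: [3.141, -0.0, 1.334]
wrist_force: [-1.2, -0.4, -1.1]
grip_width: 0.0212
```

{"fn": "drive_tool", "kwargs": {"targets": [[[0,0,-0.0005],0,1],[[0,0,-0.001],0,1],[[0,0,-0.0015],0,1],[[0,0,-0.002],0,1],[[0,0,-0.002],0,1],[[0,0,-0.002],0,1],[[0,0,-0.002],0,1],[[0,0,-0.002],0,1]]}}

```text
time: 21.4
eef_pos: [0.4865, -0.1849, 0.053]
orientation: [3.142, -0.0, 1.334]
wrist_force: [-1.1, -0.6, -1.3]
grip_width: 0.021
```

{"fn": "drive_tool", "kwargs": {"targets": [[[0,0,-0.0005],0,1],[[0,0,-0.001],0,1],[[0,0,-0.0015],0,1],[[0,0,-0.002],0,1],[[0,0,-0.002],0,1],[[0,0,-0.002],0,1],[[0,0,-0.002],0,1],[[0,0,-0.002],0,1]]}}

```text
time: 22.07
eef_pos: [0.4866, -0.1848, 0.0529]
orientation: [3.141, 0.0, 1.334]
wrist_force: [-2.5, 1.1, 5.9]
grip_width: 0.0214
```

Run:
```python
from h import *
for i in range(3): p=capture("wrist");s=read_state();print(s["eef_pos"],s["wrist_force"])
overlay(p,s,"w16",(260,165,372,249),[])
```

```text
[ 0.48663591 -0.18484036  0.05292544] [-1.20733614  1.73927148  4.67958923]
[ 0.48661472 -0.18485758  0.05293365] [-1.4687411   0.31738244  5.00422669]
[ 0.48660374 -0.18482964  0.05291421] [-2.46498393  1.44034611  4.80515562]
```

View pics/w16.png

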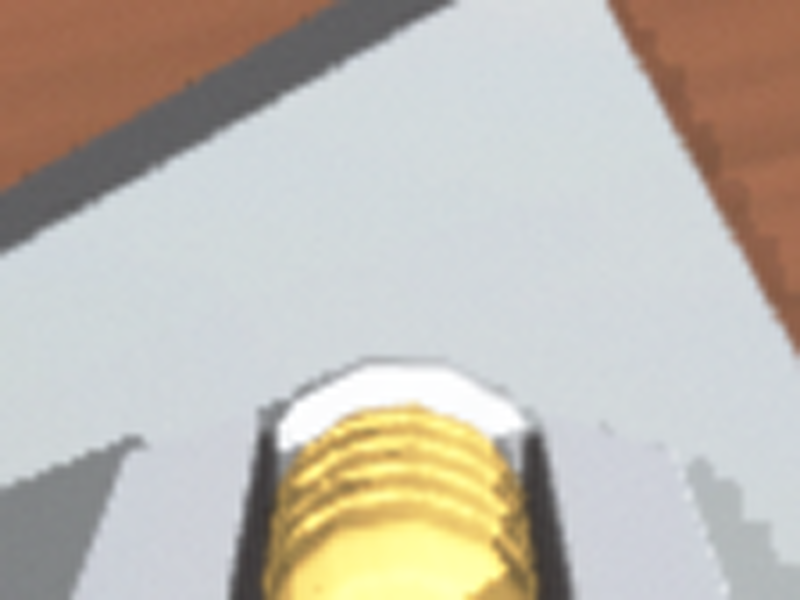

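The collar is on the top face at exactly the expected height, with about 5 N. I'll ease off and open.

{"fn": "drive_tool", "kwargs": {"targets": [[[0,0,0.001],0,1],[[0,0,0.001],0,1],[[0,0,0.001],0,0.5],[[0,0,0.001],0,0.4],[[0,0,0.001],0,0.2],[[0,0,0.001],0,0],[[0,0,0.001],0,0],[[0,0,0.001],0,0]]}}

```text
time: 22.88
eef_pos: [0.4865, -0.1848, 0.0523]
orientation: [-3.141, -0.0, 1.334]
wrist_force: [-0.7, -0.3, 1.7]
grip_width: 0.0463
```

{"fn": "drive_tool", "kwargs": {"targets": [[[0,0,0.01],0,0],[[0,0,0.03],0,0],[[0,0,0.06],0,0],[[0,0,0.1],0,0],[[0,0,0.15],0,0],[[0,0,0.2],0,0],[[0,0,0.25],0,0],[[0,0,0.28],0,0]]}}

```text
time: 23.55
eef_pos: [0.4876, -0.1854, 0.1971]
orientation: [3.136, 0.001, 1.334]
wrist_force: [-0.1, -0.6, 0.1]
grip_width: 0.0468
```

Run:
```python
from h import *
for i in range(3): p=capture("wrist")
s=read_state();p=capture("wrist");print(s["eef_pos"],s["wrist_force"],s["grip_width"])
save(p,"w17",(240,120,400,240))
h=np.array([.488,-.185,0]);print(((proj(p,[h+[0,0,.045],h+[0,0,.081]],s)-[240,120])*5).round())
q=capture("scene");save(q,"s17",(240,130,360,220))
```

```text
[ 0.4874665  -0.18529229  0.19486017] [ 0.72439086  0.57591399 -0.48181771] 0.046795335643484495
[[383. 332.]
 [384. 371.]]
```

View pics/w17.png

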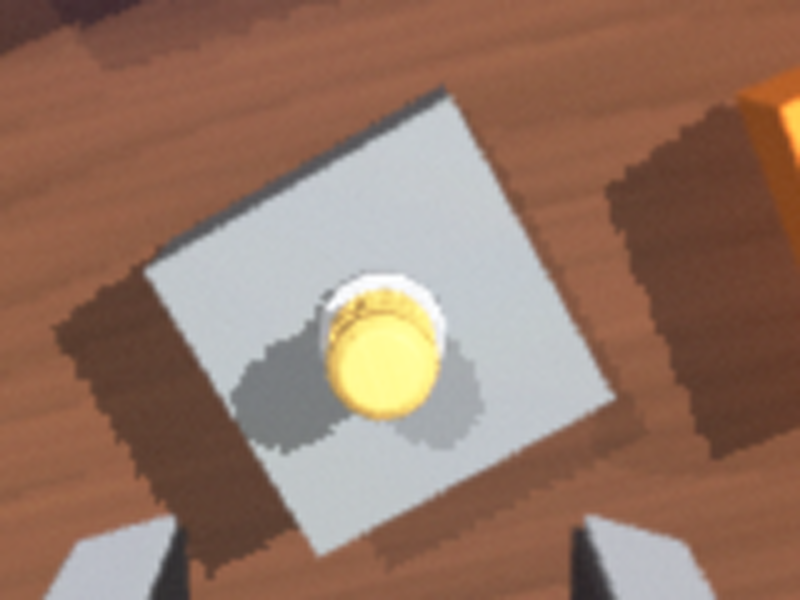

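View pics/s17.png

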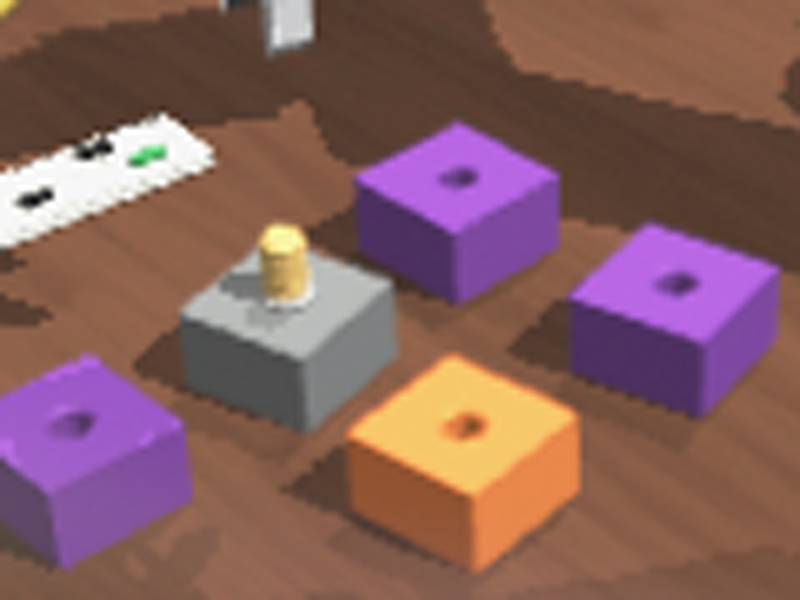

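The silencer stands in the grey holder: its top is at zoomed (384,365) against a predicted (384,371), the collar is flush, and the gripper is clear. One last look at the sleeve, then I'll hand the job in.

Run:
```python
from h import *
q=capture("scene");save(q,"s18",(290,200,370,260))
```

```text
(no output)
```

View pics/s18.png

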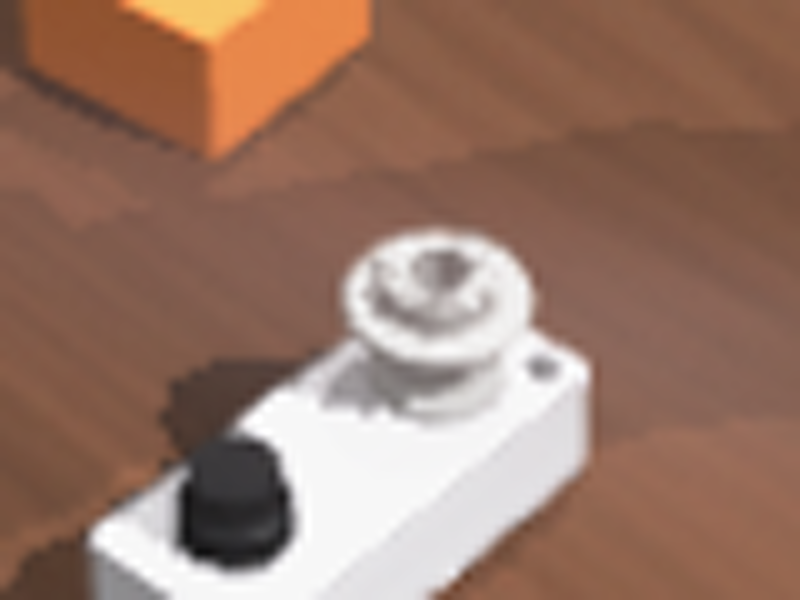

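The sleeve is up: the sleeve top is nearly level with the tube end at (440,270), and the ring is high over the block.

```bash
python3 -c "
from h import *
print(close_job(), read_state()['time'])"
```

```text
the job is handed in; nothing more can be done
the job is handed in; nothing more can be done
```

The silencer is out of the coupling and parked upright in the grey holder, and I handed the job in at about 24 s of the 59 s; the hand-in gives no verdict.

- **Sleeve:** I pushed the ring down by feel, at up to about 9.7 N upward on the wrist, until the silencer popped up. I then gripped it and drew it out against about 12 N of drag, and the sleeve sprang back up.
- **Parking:** The nipple went into the hole without noticeable contact, and the collar seated with about 5 N at the height I expected. I eased off, opened the fingers and backed away.
- **Last checks:** The wrist and scene pictures show the silencer upright with its collar flush on the grey holder, about 1 mm from the hole axis I measured. They also show the sleeve up, and the wrist force was near zero, so the arm was clear.
- **Disagreements:** While held, the silencer looked shifted or tilted by 1–2 mm from the model, which did not affect the fit. The scene camera put the hole about 8 mm off in y from the wrist camera, so I used the wrist value.
- **Not checked:** I did not measure the bystanders again at the end. The tool was not taken down near any of them.

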